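# Swap lime and lemon, then pump a hand clamp to grip the lemon and hold it

### The arm

A 6-joint arm with a two-finger parallel gripper is mounted at the origin on a cart in front of the work surface, level with it; the furniture and walls round the work are solid. World frame = base frame: x ahead of the robot, y to its left, z up, the work surface at z = 0. Lengths are in m, angles in rad, forces in N, time in s.
With the tool pointing down it reaches from about 0.275 to 0.775 m from the base axis. Payload 14.6 kg.
Tool frame: the origin (TCP) lies between the finger pads; the fingertips stand tips_ahead ahead of it and the grasp point (between the pads) lies 6 mm ahead of it (tips_ahead is the distance from the TCP to the fingertips, in m); z points along the fingers, y is the line along which they close (so a half turn about z gives the same grasp; the last joint's range is limited). The gripper opens to 85 mm and grips with 20 to 120 N. Pads are 22 mm wide; open, the fingers measure 114 mm over their backs; the gripper's body (76 mm by 85 mm) begins 54 mm behind the grasp point. The pads swing forward as they close: fully open they stand 13 mm farther back than shut.
Start: joints at [0.992, 0.263, -0.048, 1.259, 0, 1.415], TCP at [0.216, 0.479, 0.256] pointing down, gripper open.
Joint ranges: [-2.65, 2.65], [-0.89, 1.7], [-1.18, 1.37], [-2.13, 2.11], [-1.35, 1.29], [-3.14, 3.14]. Speed limits (rad/s): [1.89, 1.89, 2.57, 2.79, 3.14, 3.14].

### API

Orientations are given as a 3x3 rotation matrix whose columns are the frame's x, y, z axes.
In Python, from workcell import state, grab_frame, close_job, search_frame, place_of, tips_ahead gives the robot as it stands. The module is installed in compiled form; this text tells all that it offers.
- The arm moves only by the tool play_rows, never from a script. Its argument "commands" is a list of rows, each an object of numbers: "x", "y", "z": the shift along the tool's x, y, z in shares of 1000 mm (1.0 is 1000 mm); "roll": the turn about the tool's z in parts of the range, where 1.0 means 2 rad. A call has 1 to 5 rows; each row is the pose to reach, as a shift and turn from the pose commanded when the call began, along the tool's axes at that moment; what a row does not reach only later rows make up. A row lasts 1/12 s, in which the tool goes at most 41.7 mm and 7.16 degrees, less where a joint would pass 70% of its speed; a pose out of reach is approached as far as the arm can. A shift or turn number past 1, either way, is cut back to 1. A call with a gripper value outside its range is refused whole. "claw" is the closure, from -1 (fully open) to 1 (shut), set as the call begins (left out, the last holds). The fingers move at their own pace and stop on an object; "force" is the grip in N (left out, the last holds). Time passes only in rows, so rows that repeat a pose let the fingers close. It gives the time, the measured TCP pose, the force, the opening and the grip force at its end, in the units of the state.
- state(): the state, without advancing time (a new reading comes with each control period).
- grab_frame(name): name is "side" or "top"; returns a dict with "img" (480x640x3 uint8, red, green, blue), "fovy" (degrees; the focal length in pixels is half the picture's height over the tangent of half this angle, whatever the lens; pixels are square), "cx", "cy" (the principal point, pixels), "distortion" ([k1, k2, p1, p2, k3] as OpenCV has them; the pictures are not rectified), "xyz" and "rotation" of the camera in the world. Camera axes: x right, y up, looking along -z (the intrinsics and any distortion apply to the point x, -y, -z); pixel columns grow to the right and rows downward; lengths in m; the calibration is good to about 2 mm. A picture is of the moment at which its call begins. There is no depth.
- close_job(): hands the job in; it is judged then, once.
Trained networks look in the newest picture that a camera, given by its name, has taken for a name from the list of things; names that differ only in an ending like _2 or _b are one class to them, and where a whole thing is asked for, a point or a joint stands for the part that bears it (a point fixed in the world has none). Each returns a list of dicts, best first, with "score" (0 to 1); they miss things now and then, are a little off and sometimes report something else, mostly with a low value. They report only what shows in the picture. A call takes as long as a camera call. They do not tell look-alikes from the thing itself.
- search_frame(camera, name): "position" ([column, row] in pixels, amid what is visible of it).
- place_of(camera, name): "position" ([column, row] in pixels: a listed point, or the origin of a listed thing).
The state is a dict: "time_s": time; "joint_pos": joint angles; "joint_velocities": joint speeds; "tau": joint torques, N m; "eef_pos": TCP position; "tool_rot": TCP orientation; "ft_force": force on the tool from outside, world axes, zero at the start; "wrist_torque": the same for the moment, N m; "width": finger opening in m; "grip_force": force on a finger pad.
Only numpy, scipy, OpenCV 4.12 (cv2) and the standard library are available. Lean on these libraries where they do the work, as an engineer would, in place of code of your own. Each camera call takes 0.05 s, during which the arm holds its last target. There are 200 camera calls.

### The job

Swap the lime and the lemon, so that the lemon lies lengthwise between the jaws of the hand clamp and the lime sits on the round wooden rest. Then squeeze the clamp's orange trigger again and again, moving the jaw by the trigger only, until the sprung jaw pad presses the lemon against the fixed jaw: firmly (about 4 mm of the pad's 12 mm of spring, and clearly less than 8 mm) without crushing it. Finish holding: the program ends with the fingers still squeezing the trigger and the lemon still gripped; leave the other things on the worktop where they are.

Things in the scene. Friction and masses are not known exactly. Their poses are not given: they have to be found in the camera images.
- fruit_clamp: Red one-hand ratchet clamp fixed on the worktop; base plate 296 x 76 x 8 mm. Origin: on the worktop under the middle of the fruit cradle; x runs along the clamp from the cradle to trigger and handle, y across, z up. Fixed jaw's face at x = -45 mm, top 72 mm high; the moving jaw comes from +x. Red housing x = 138 to 208 mm, 105 mm high; trigger and handle stand on it, up to 167 mm.
- cradle (a point): Over the middle of the cradle, 45 mm above the worktop (3 mm under where a lemon's middle lies); axes as fruit_clamp. The cradle is a flat white bed, 40 mm wide (y), 20 mm high above the worktop, x = -46 to +40 mm, open at both sides. The lime lies on it at the start.
- handle_pad (a point): Middle of the outer (+x) face of the black fixed handle, 145 mm above the worktop, where one finger goes; axes as fruit_clamp. The handle is 16 mm thick along x, 30 mm wide.
- trigger_pad (a point): On the outer (-x) face of the orange trigger (12 mm thick, 26 mm wide), 145 mm above the worktop when released; moves with the trigger. From here to the handle's outer face: 50 mm released, 30 mm fully squeezed. Pinch both from above, fingers closing along the clamp's x; only the trigger moves, so centre the fingers between the handle's outer face and the squeezed trigger.
- trigger (a joint): Angle, rad: 0 released, 0.36 fully squeezed (top swings 20 mm to +x, to the handle; pivot 95 mm above the worktop). A weak spring (1 to 2 N at the fingers) brings it back when they open. A squeeze pushes the toothed bar on by up to 16 mm; teeth of 4 mm, so up to 4 mm may be idle at first. The bar stays (5 N friction) while the trigger returns; it cannot be let back.
- clamp_bar (a joint): Travel of the toothed bar with the moving jaw, m: 0 fully back, grows as the jaw goes towards the fixed jaw, 0.076 at most; 0.01 to 0.035 at the start. The pad's face is at clamp x = 85 mm minus this value plus the value of jaw_pad.
- jaw_pad (a joint): How far the moving jaw's sprung pad is pressed in, m: 0 free, 0.012 at its stop. Spring 1.2 N per mm: 4 mm is about 5 N on the fruit. A grip of 8 to 10 N stalls with the pad 2 to 6 mm in (least near full squeeze, where the handle takes part of it); a strong grip does not stall. Over 10 mm crushes the lemon. Once the lemon touches both jaws, each mm of bar travel presses the pad in 1 mm.
- jaw_face (a point): Middle of the moving jaw pad's face (60 mm wide, 50 mm high), 45 mm above the worktop; axes as fruit_clamp.
- lemon: Yellow lemon, 70 mm long (its x axis), 57 mm wide, 56 mm high, 0.1 kg. Origin: centre of its underside, which is a little flat, so it stands without rolling. Starts on the wooden rest. Lying in the cradle its origin is 20 mm above the worktop.
- lime: Green lime, 50 mm long (its x axis), 42 mm wide and high, 0.04 kg. Origin: centre of its underside. Starts in the cradle of the clamp, its origin 20 mm above the worktop, long axis along the clamp. Its underside is a little flat. It may be parked on the worktop meanwhile.
- lemon_center (a point): Centre of the lemon, 28 mm above its underside.
- lime_center (a point): Centre of the lime, 21 mm above its underside.
- fruit_rest: Round wooden ring fixed on the worktop, 72 mm across, 12 mm high, with a hole 34 mm across in which a fruit sits. Origin: centre of its underside.
- tomato: Loose red tomato, 63 x 64 x 67 mm, behind the clamp; bystander. Origin: underside.
- salt: Salt shaker, 44 mm across, 90 mm high, behind the clamp; bystander. Origin: underside.
- pepper: Dark wooden pepper mill, 58 mm across, 170 mm high, at the back; bystander. Origin: underside.
- garlic: Garlic bulb, 51 mm across and high, to the right; bystander. Origin: underside.
Not all that is in view belongs to the job. Of the things like the lime, leave any that is black or pink; of the rest the larger one is meant.

How it is judged:
On the way, in this order (a step that is already met when the one before it is completed fails the run):
1. lime set down on the wooden rest and lemon lying lengthwise in the cradle, both let go, the jaw not yet pressing (x of lemon_center in the frame of fruit_clamp between -0.03 and 0.03 m and y of lemon_center in the frame of fruit_clamp between -0.012 and 0.012 m and z of lemon_center in the frame of fruit_clamp between 0.035 and 0.056 m and angle between the x axis of lemon and the x axis of fruit_clamp, either way round below 0.4 rad and horizontal distance between lime_center and fruit_rest below 0.02 m and height (world z) of lime_center below 0.045 m and linear speed of lime below 0.03 m/s and contact force between each of lime, lemon and the arm below 0.1 N and contact force between each of lime, lemon and the fingers below 0.1 N and value of joint jaw_pad below 0.0012 m), for 0.2 s.
2. the jaw, driven by the trigger, presses the lemon (value of joint jaw_pad above 0.0015 m and contact force between jaw_pad and lemon above 1 N and contact force between the fingers and trigger above 0.5 N), for 0.1 s.
At the end, for the whole second after the job is handed in: Fingers squeeze the trigger (over 1.5 N, over 0.04 rad) and touch no fruit; pad pressed in 2 to 8 mm by the lemon, at rest in the cradle against both jaws, lengthwise within 0.4 rad, 12 mm of the middle line; lime at rest on the ring within 20 mm of its centre; bystanders moved under 30 mm (x of lemon_center in the frame of fruit_clamp between -0.03 and 0.03 m and y of lemon_center in the frame of fruit_clamp between -0.012 and 0.012 m and z of lemon_center in the frame of fruit_clamp between 0.035 and 0.056 m and angle between the x axis of lemon and the x axis of fruit_clamp, either way round below 0.4 rad and horizontal distance between lime_center and fruit_rest below 0.02 m and height (world z) of lime_center below 0.045 m and linear speed of lime below 0.03 m/s and contact force between each of lime, lemon and the arm below 0.1 N and contact force between each of lime, lemon and the fingers below 0.1 N and value of joint jaw_pad between 0.002 and 0.008 m and contact force between each of jaw_pad, fruit_clamp_c3 and lemon above 1.5 N and value of joint trigger above 0.04 rad and contact force between the fingers and trigger above 1.5 N and linear speed of lemon below 0.02 m/s and distance of each of tomato, salt, pepper, garlic from where it was at the start of the episode below 0.03 m); the arm keeps its last pose, push and grip.
It fails at once if the lemon is crushed: the pad is pressed in more than 10 mm (value of joint jaw_pad above 0.01 m).
It fails at once if the moving jaw or its bar is pushed with the fingers instead of the trigger (contact force between the fingers and clamp_bar_c0 above 4 N or contact force between the fingers and clamp_bar_c1 above 4 N or contact force between the fingers and jaw_pad above 4 N).
It fails at once if a bystander (tomato, salt shaker, pepper mill or garlic) is moved more than 30 mm (distance of any of tomato, salt, pepper, garlic from where it was at the start of the episode above 0.03 m).
It also fails if it takes over 72 s, if anything falls off the work surface, if the arm or the gripper's body presses on something with over 40 N, if the wrist force passes 120 N, or if a joint passes its speed limit or range.

## Working session

There is one attempt and no reset: what is moved stays moved. The work goes in short steps, Python scripts to look and compute and a tool call to move; the robot and the scene stay as the last step left them, time stands still between calls to the robot, and variables do not carry over. Pictures are saved under pics/ and viewed, at most 10 in all, crops included, and the job is handed in when it is done.

Besides the shell and the picture viewer there is one more tool, called after "Call:" as name(argument=value, ...) on one line, values as JSON. play_rows: Moves the arm, as the interface text tells. Its arguments: {"type":"object","properties":{"commands":{"type":"array","items":{"type":"object","properties":{"x":{"type":"number"},"y":{"type":"number"},"z":{"type":"number"},"roll":{"type":"number"}}}},"claw":{"type":"number"},"force":{"type":"number"}},"required":["commands"]}

```bash
mkdir -p pics; cat > h.py <<'E'
import numpy as np, cv2, json
from workcell import *
def cam(n):
    f=grab_frame(n); h=f['img'].shape[0]
    fl=h/2/np.tan(np.radians(f['fovy'])/2)
    f['K']=np.array([[fl,0,f['cx']],[0,fl,f['cy']],[0,0,1.]]); f['D']=np.array(f['distortion'],float)
    f['R']=np.array(f['rotation']); f['p']=np.array(f['xyz']); return f
def ray(f,uv):
    u=cv2.undistortPoints(np.array([[uv]],float),f['K'],f['D'])[0,0]
    d=f['R']@np.array([u[0],-u[1],-1]); return f['p'],d/np.linalg.norm(d)
def onz(f,uv,z):
    p,d=ray(f,uv); return p+d*(z-p[2])/d[2]
def tri(obs):
    A=0;b=0
    for f,uv in obs:
        p,d=ray(f,uv); M=np.eye(3)-np.outer(d,d); A=A+M; b=b+M@p
    X=np.linalg.solve(A,b); r=[np.linalg.norm((np.eye(3)-np.outer(ray(f,uv)[1],ray(f,uv)[1]))@(X-f['p'])) for f,uv in obs]
    return X,max(r)
def save(f,n): cv2.imwrite('pics/'+n,f['img'][:,:,::-1])
E
cat > a.py <<'E'
from h import *
np.set_printoptions(precision=4,suppress=True)
F={n:cam(n) for n in('side','top')}
for n in F: save(F[n],n+'0.png'); print(n,F[n]['p'],F[n]['R'].tolist(),F[n]['D'])
print('tips',tips_ahead if not callable(tips_ahead) else tips_ahead())
s=state();print(s['eef_pos'],s['tool_rot'],s['width'])
for k in ['fruit_clamp','cradle','handle_pad','trigger_pad','jaw_face','lemon','lemon_center','lime','lime_center','fruit_rest','tomato','salt','pepper','garlic']:
    for n in F:
        print(k,n,[(np.round(r['position'],1).tolist(),round(r['score'],2)) for r in place_of(n,k)[:3]])
E
python3 a.py
```

```text
side [ 0.3484 -0.8501  0.701 ] [[0.927259743832601, 0.24522819511936314, -0.2829355046401896], [-0.37402276253026967, 0.5719300870984751, -0.7300705093213641], [-0.017214545498637688, 0.7827893125164843, 0.6220486730419456]] [-0.1028  0.      0.      0.      0.    ]
top [ 0.3009 -0.0254  0.9732] [[-0.33236108768721073, 0.8762429295558936, -0.3489046227763108], [-0.9431492713373418, -0.30785688050336973, 0.12527407194856902], [0.0023578310404899295, 0.3707053675495399, 0.9287475281812302]] [-0.0919  0.      0.      0.      0.    ]
tips 0.025
[0.2158 0.4784 0.2558] [[-0.9116  0.4112 -0.0006]
 [ 0.4112  0.9115 -0.0008]
 [ 0.0002 -0.001  -1.    ]] 0.08560365645733582
fruit_clamp side [([280.7, 276.7], 0.81)]
fruit_clamp top [([296.4, 277.0], 0.7)]
cradle side [([278.8, 259.8], 0.63)]
cradle top [([294.8, 273.3], 0.85)]
handle_pad side [([229.5, 170.1], 0.66)]
handle_pad top []
trigger_pad side [([389.1, 274.8], 0.54)]
trigger_pad top [([214.1, 296.0], 0.8), ([298.0, 178.3], 0.57)]
jaw_face side [([262.1, 244.5], 0.82), ([395.8, 387.1], 0.43)]
jaw_face top [([266.6, 288.5], 0.53)]
lemon s
[... 328 characters left out ...]
], 0.56)]
lime_center side [([304.6, 329.2], 0.82), ([282.7, 265.2], 0.76), ([343.9, 272.2], 0.66)]
lime_center top [([318.3, 344.5], 0.85), ([296.0, 269.3], 0.69), ([300.7, 219.5], 0.48)]
fruit_rest side [([267.0, 416.9], 0.61), ([278.7, 260.0], 0.39)]
fruit_rest top [([463.4, 291.7], 0.81), ([295.1, 273.3], 0.73), ([242.7, 225.8], 0.63)]
tomato side [([385.8, 309.3], 0.8), ([226.3, 171.5], 0.25)]
tomato top [([344.6, 190.7], 0.72)]
salt side [([329.7, 243.4], 0.88)]
salt top [([244.7, 226.1], 0.55)]
pepper side [([387.0, 275.9], 0.92), ([226.0, 168.5], 0.18)]
pepper top [([298.3, 179.7], 0.56)]
garlic side [([397.1, 388.3], 0.75)]
garlic top [([427.0, 193.9], 0.86), ([465.9, 287.4], 0.55)]
```

View pics/side0.png

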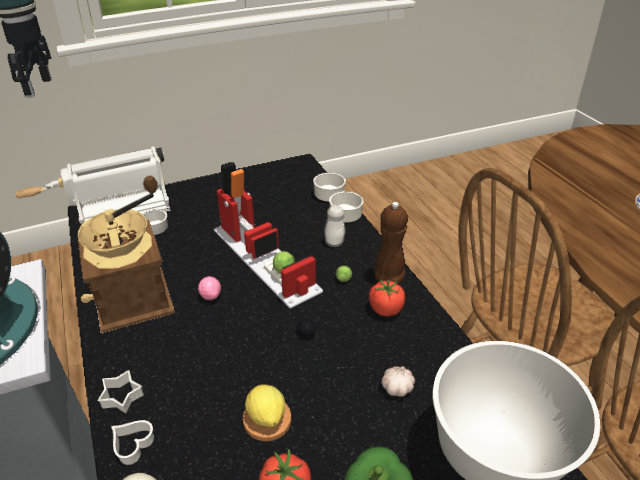

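View pics/top0.png

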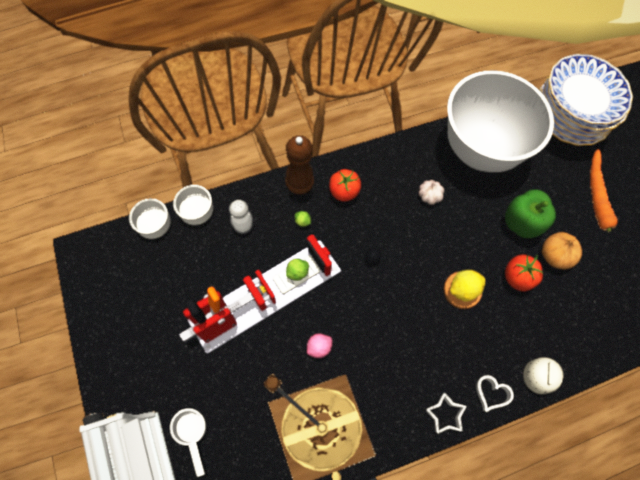

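The clamp stands at top (260,290) and side (265,240), with its lime at top (297,269) and side (284,262). The lemon sits on the ring at top (465,287) and side (266,410). The pink, black and small green balls are decoys. Next I zoom in on the clamp.

```bash
cat > b.py <<'E'
from h import *
np.set_printoptions(precision=4,suppress=True)
F={n:cam(n) for n in('side','top')}
a=cv2.resize(F['side']['img'][150:310,200:340],None,fx=3.5,fy=3.5,interpolation=cv2.INTER_CUBIC)
b=cv2.resize(F['top']['img'][220:360,175:350],None,fx=4,fy=4,interpolation=cv2.INTER_CUBIC)
cv2.imwrite('pics/cs.png',a[:,:,::-1]);cv2.imwrite('pics/ct.png',b[:,:,::-1])
def P(k,n,near):
    c=[]
    for fn in (place_of,search_frame):
        r=[q for q in fn(n,k) if np.linalg.norm(np.array(q['position'])-near)<25]
        c.append(np.array(r[0]['position']) if r else None)
    return c
N={'lime_center':((283,264),(297,269)),'lime':((283,264),(297,269)),'lemon_center':((266,406),(466,287)),'lemon':((266,406),(466,287)),'fruit_clamp':((281,270),(296,275)),'cradle':((281,262),(296,272)),'fruit_rest':((266,417),(464,291)),'handle_pad':((230,172),(197,313)),'trigger_pad':((236,182),(215,297)),'jaw_face':((262,244),(266,288)),'tomato':((386,305),(345,187)),'salt':((331,238),(243,222)),'pepper':((388,270),(299,178)),'garlic':((397,385),(430,192))}
for k,(s,t) in N.items():
    S=P(k,'side',s);T=P(k,'top',t)
    for i in (0,1):
        if S[i] is not None and T[i] is not None: print(k,'ps'[i],S[i],T[i],*tri([(F['side'],S[i]),(F['top'],T[i])]))
        else: print(k,'ps'[i],S[i],T[i])
for n,uv in (('top',(340,271)),('top',(207,349))): print(uv,onz(F[n],uv,.008))
# colour blobs, lime and lemon outline centres
for n,c in (('side',[(284,262),(266,406)]),('top',[(297,269),(466,287)])):
    hsv=cv2.cvtColor(F[n]['img'],cv2.COLOR_RGB2HSV)
    for nm,lo,hi,near in (('lime',(32,60,50),(60,255,255),c[0]),('lemon',(22,120,80),(32,255,255),c[1]),('trig',(8,180,120),(18,255,255),(236,182) if n=='side' else (215,297))):
        m=cv2.inRange(hsv,lo,hi); k,l,st,ce=cv2.connectedComponentsWithStats(m)
        j=[i for i in range(1,k) if st[i,4]>15 and np.hypot(*(ce[i]-near))<25]
        print(n,nm,[(ce[i],st[i]) for i in j])
E
python3 b.py
```

```text
lime_center p [284.3 263.7] [296.  271.3] [ 0.5974 -0.0982  0.0355] 0.001504446171718872
lime_center s [282. 263.] [297.5 270.1] [ 0.5943 -0.1009  0.0417] 0.0008398218311763103
lime p [281.7 273.3] [294.4 268.6] [ 0.6    -0.098   0.0159] 0.007696029447593096
lime s [280.6 263.2] [296.2 268.1] [ 0.5951 -0.0996  0.042 ] 0.004218271585020428
lemon_center p None [466.2 285.2]
lemon_center s [266. 405.] [467.3 283.5] [ 0.4641 -0.3898  0.0407] 0.0015500064906546639
lemon p [264.4 414.2] [461.6 289.9] [ 0.4613 -0.3849  0.0127] 0.00146749649292664
lemon s [264.2 403.3] [467.6 284.9] [ 0.4615 -0.3881  0.0435] 0.0009562590738191088
fruit_clamp p [284.3 277.4] [295.7 275.2] [ 0.5984 -0.0975  0.0014] 0.0008231238078487468
fruit_clamp s None None
cradle p [281.2 255.3] [292.3 274.3] [ 0.5926 -0.089   0.0492] 0.0041345474519137405
cradle s None None
fruit_rest p [269.  420.1] [461.3 290.9] [ 0.4642 -0.3886 -0.0007] 0.000761069710129246
fruit_rest s [269.3 428.4] [452.4 300.7] [ 0.4622 -0.3778 -0.0396] 0.004575987728457127
handle_pad p [226.9 171.1] [188.6 308.5] [0.5549 0.0944 0.1465] 0.0034114416
[... 899 characters left out ...]
69986901664
garlic s [398.4 379.6] [430.8 186.6] [ 0.6732 -0.4131  0.0251] 0.005042233312693543
(340, 271) [ 0.577  -0.1803  0.008 ]
(207, 349) [0.5168 0.1019 0.008 ]
side lime [(array([282.5016, 260.0883]), array([273, 250,  22,  23, 317], dtype=int32))]
side lemon [(array([265.0397, 404.839 ]), array([ 245,  384,   40,   43, 1335], dtype=int32))]
side trig [(array([237.27, 182.82]), array([231, 169,  13,  29, 300], dtype=int32))]
top lime [(array([296.842 , 269.1951]), array([286, 259,  23,  22, 405], dtype=int32))]
top lemon [(array([467.6538, 284.4425]), array([450, 269,  36,  32, 852], dtype=int32))]
top trig [(array([213.1659, 298.9309]), array([207, 286,  13,  27, 217], dtype=int32))]
```

View pics/cs.png

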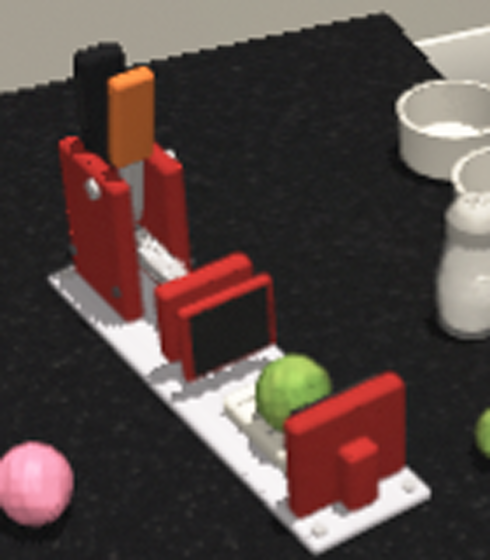

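View pics/ct.png

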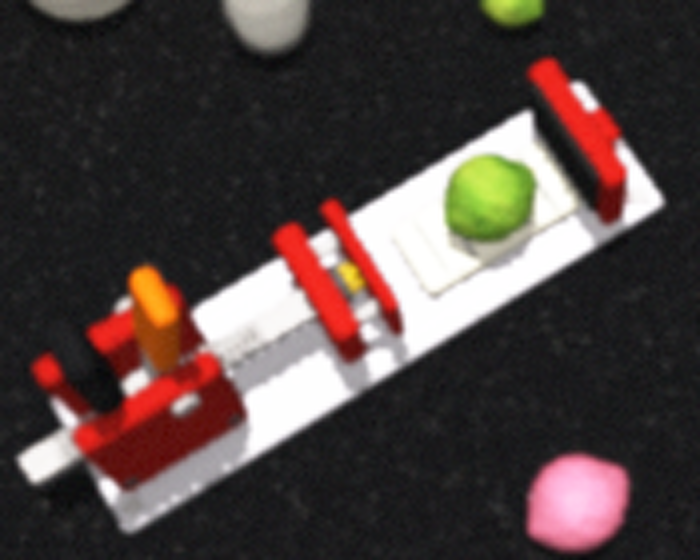

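The crops show the clamp's plate corners at top (341,270), (207,353) and (307,248), the released orange trigger, and the jaw pad's face. Next I fit the clamp's yaw and the fruits' axes.

```bash
cat > c.py <<'E'
from h import *
from scipy.optimize import minimize
np.set_printoptions(precision=4,suppress=True)
F={n:cam(n) for n in('side','top')}
def w(n,uv,z): return onz(F[n],uv,z)
A,B=w('top',(341.2,270),.008),w('top',(207,353),.008)
C,D=w('top',(306.75,248),.008),w('top',(228.7,295),.008)
S1,S2=w('side',(200+320/3.5,150+552/3.5),.004),w('side',(200+50/3.5,150+281/3.5),.004)
S3=w('side',(200+430/3.5,150+492/3.5),.008)
for a,b in((A,B),(C,D),(S1,S2)): print(a,b,'yaw',np.degrees(np.arctan2(*(b-a)[1::-1])),np.linalg.norm(b-a))
print('near end corners',S1,S3,A)
for nm,s,t in(('pink',(209,288),(319,345)),('black',(306,329),(373,257)),('small',(344,274),(303,219))): print(nm,*tri([(F['side'],s),(F['top'],t)]))
# handle/trigger tops (z=.167)
for nm,uv in (('trig top far-left',(175+135/4,220+275/4)),('trig top front',(175+165/4,220+318/4)),('handle top',(175+65/4,220+325/4))): print(nm,w('top',uv,.167))
u=np.random.default_rng(0).normal(size=(600,3));u/=np.linalg.norm(u,axis=1)[:,None]
def proj(f,P):
    q=(P-f['p'])@f['R']; q=q*[1,-1,-1]
    return cv2.projectPoints(q,np.zeros(3),np.zeros(3),f['K'],f['D'])[0][:,0]
def fit(nm,lo,hi,nears,dims,x0,views):
    M={}
    for n in views:
        m=cv2.inRange(cv2.cvtColor(F[n]['img'],cv2.COLOR_RGB2HSV),lo,hi)
        k,l,st,ce=cv2.connectedComponentsWithStats(m); j=min([i for i in range(1,k) if st[i,4]>100],key=lambda i:np.hypot(*(ce[i]-nears[n])))
        c=max(cv2.findContours((l==j).astype(np.uint8),0,2)[0],key=cv2.contourArea)
        g=np.zeros((480*4,640*4),np.uint8);cv2.fillPoly(g,[(c*4+2)],1);M[n]=cv2.dilate(g,np.ones((5,5)))
    def cost(p):
        c,s=np.cos(p[3]),np.sin(p[3]);R=np.array([[c,-s,0],[s,c,0],[0,0,1]]);P=(u*np.array(dims)/2)@R.T+p[:3];t=0
        for n in views:
            g=np.zeros_like(M[n]);cv2.fillPoly(g,[np.round(cv2.convexHull((proj(F[n],P)*4+2).astype(np.float32))).astype(int)],1)
            t+=1-(g&M[n]).sum()/(g|M[n]).sum()
        return t
    for y in np.radians([0,30,60,90,120,150]):
        r=minimize(cost,[*x0,y],method='Nelder-Mead',options=dict(initial_simplex=np.array([[*x0,y]]+[np.array([*x0,y])+d for d in np.diag([.006,.006,.006,.3])]),maxiter=90))
        print(nm,r.x[:3],np.degrees(r.x[3])%180,r.fun)
fit('lemon',(20,110,50),(33,255,255),{'side':(266,406),'top':(466,287)},(.07,.057,.056),(.463,-.389,.041),('side','top'))
fit('lime',(32,60,30),(65,255,255),{'side':(283,262),'top':(297,269)},(.05,.042,.042),(.595,-.099,.041),('top',))
E
python3 c.py
```

```text
[ 0.5781 -0.1831  0.008 ] [0.5098 0.1038 0.008 ] yaw 103.38771084336996 0.29500198884618334
[ 0.6428 -0.1354  0.008 ] [0.602  0.0355 0.008 ] yaw 103.42756309436103 0.17563913146590374
[ 0.5797 -0.1832  0.004 ] [0.5105 0.1024 0.004 ] yaw 103.62391409445561 0.2938783005936011
near end corners [ 0.5797 -0.1832  0.004 ] [ 0.6484 -0.1677  0.008 ] [ 0.5781 -0.1831  0.008 ]
pink [ 0.4528 -0.0933  0.0222] 0.0012353410665252122
black [ 0.5811 -0.2498  0.0129] 0.0001565443239035611
small [ 0.7009 -0.1478  0.0148] 2.902927034359363e-05
trig top far-left [0.5727 0.0527 0.167 ]
trig top front [0.5518 0.0461 0.167 ]
handle top [0.5621 0.0845 0.167 ]
lemon [ 0.4622 -0.3889  0.0415] 98.71242273432415 0.14364473118050847
lemon [ 0.4624 -0.389   0.0413] 99.36021468154355 0.14382572574700192
lemon [ 0.462  -0.3889  0.0419] 96.11654400087787 0.14366179197636186
lemon [ 0.4622 -0.3891  0.0416] 96.2533447133587 0.14522623190370743
lemon [ 0.4625 -0.3896  0.0408] 99.24315510355214 0.14301700280786234
lemon [ 0.4625 -0.3896  0.0402] 99.29695014728478 0.14394786303595075
lime [ 0.5977 -0.1006  0.041 ] 110.18718848740508 0.10820015719151166
lime [ 0.6079 -0.1032  0.0098] 115.6327184358326 0.074585635359116
lime [ 0.6062 -0.1025  0.0135] 114.12719916869172 0.07778844834682397
lime [ 0.6161 -0.1052 -0.0181] 104.80575172375138 0.06255331248222917
lime [ 0.5988 -0.101   0.0371] 129.76134507214667 0.10549247425402697
lime [ 0.6116 -0.1037 -0.0036] 99.64768381942568 0.06606018194541641
```

Call:
play_rows(commands=[{"x": -0.033,"y": -0.0209},{"x": -0.066,"y": -0.0418},{"x": -0.099,"y": -0.0627},{"x": -0.132,"y": -0.0836},{"x": -0.165,"y": -0.1043}], claw=-1, force=25)

```text
$.commands[0]: bad value
```

Call:
play_rows(commands=[{"x": -0.033,"y": -0.0209},{"x": -0.066,"y": -0.0418},{"x": -0.099,"y": -0.0627},{"x": -0.132,"y": -0.0836},{"x": -0.165,"y": -0.1043}])

```text
$.commands[0]: bad value
```

Call:
play_rows(commands=[{"x": -0.033,"y": -0.0209},{"x": -0.066,"y": -0.0418},{"x": -0.099,"y": -0.0627},{"x": -0.132,"y": -0.0836},{"x": -0.165,"y": -0.1043}])

```text
$.commands[0]: bad value
```

Units first: turns go in shares of 2 rad. So 0.35 rad is 0.175.

Call:
play_rows(commands=[{"x": -0.033,"y": -0.0209},{"x": -0.066,"y": -0.0418},{"x": -0.0896,"y": -0.0562,"roll": 0.055},{"x": -0.0896,"y": -0.0562,"roll": 0.115},{"x": -0.0896,"y": -0.0562,"roll": 0.175}])

```text
$.commands[0]: bad value
```

Converted, 0.561 rad is 0.2805.

Call:
play_rows(commands=[{"roll": 0.06},{"roll": 0.12},{"roll": 0.18},{"roll": 0.24},{"roll": 0.2805}])

```text
$.commands[0]: bad value
```

Call:
play_rows(commands=[{"z": 0.03},{"z": 0.06},{"z": 0.08},{"z": 0.08}])

```text
$.commands[0]: bad value
```

Call:
play_rows(commands=[{"x": -0.033,"y": -0.0209,"z": 0,"roll": 0},{"x": -0.066,"y": -0.0418,"z": 0,"roll": 0},{"x": -0.099,"y": -0.0627,"z": 0,"roll": 0},{"x": -0.132,"y": -0.0836,"z": 0,"roll": 0},{"x": -0.165,"y": -0.1043,"z": 0,"roll": 0}], claw=-1, force=25)

```text
time_s: 4.92
eef_pos: [0.3239, 0.3141, 0.2564]
tool_rot: [[-0.912, 0.411, 0.0], [0.411, 0.912, 0.0], [-0.0, 0.0, -1.0]]
ft_force: [1.1, 0.7, 0.2]
width: 0.0855
grip_force: 0.0
```

Call:
play_rows(commands=[{"x": -0.033,"y": -0.0209,"z": 0,"roll": 0},{"x": -0.066,"y": -0.0418,"z": 0,"roll": 0},{"x": -0.099,"y": -0.0627,"z": 0,"roll": 0},{"x": -0.132,"y": -0.0836,"z": 0,"roll": 0},{"x": -0.165,"y": -0.1043,"z": 0,"roll": 0}])

```text
time_s: 5.33
eef_pos: [0.4316, 0.1508, 0.2565]
tool_rot: [[-0.912, 0.411, 0.001], [0.411, 0.912, 0.0], [-0.0, 0.0, -1.0]]
ft_force: [0.3, 0.8, 0.2]
width: 0.085
grip_force: 0.0
```

Call:
play_rows(commands=[{"x": -0.033,"y": -0.0209,"z": 0,"roll": 0},{"x": -0.066,"y": -0.0418,"z": 0,"roll": 0},{"x": -0.099,"y": -0.0627,"z": 0,"roll": 0},{"x": -0.132,"y": -0.0836,"z": 0,"roll": 0},{"x": -0.165,"y": -0.1043,"z": 0,"roll": 0}])

```text
time_s: 5.75
eef_pos: [0.5392, -0.0122, 0.2564]
tool_rot: [[-0.911, 0.412, 0.0], [0.412, 0.911, 0.0], [-0.0, 0.0, -1.0]]
ft_force: [0.7, 1.2, 0.4]
width: 0.0856
grip_force: 0.0
```

Converted, 0.35 rad is 0.175.

Call:
play_rows(commands=[{"x": -0.033,"y": -0.0209,"z": 0,"roll": 0},{"x": -0.066,"y": -0.0418,"z": 0,"roll": 0},{"x": -0.0896,"y": -0.0562,"z": 0,"roll": 0.055},{"x": -0.0896,"y": -0.0562,"z": 0,"roll": 0.115},{"x": -0.0896,"y": -0.0562,"z": 0,"roll": 0.175}])

```text
time_s: 6.17
eef_pos: [0.5977, -0.0999, 0.2554]
tool_rot: [[-0.71, 0.704, -0.001], [0.704, 0.71, 0.0], [0.001, -0.0, -1.0]]
ft_force: [-0.1, -0.5, -0.6]
width: 0.0856
grip_force: 0.0
```

Converted, 0.561 rad is 0.2805.

Call:
play_rows(commands=[{"x": 0,"y": 0,"z": 0.02,"roll": 0.06},{"x": 0,"y": 0,"z": 0.04,"roll": 0.12},{"x": 0,"y": 0,"z": 0.06,"roll": 0.18},{"x": 0,"y": 0,"z": 0.08,"roll": 0.24},{"x": 0,"y": 0,"z": 0.08,"roll": 0.2805}])

```text
time_s: 6.58
eef_pos: [0.5955, -0.0979, 0.1726]
tool_rot: [[-0.227, 0.974, -0.005], [0.974, 0.227, 0.001], [0.002, -0.004, -1.0]]
ft_force: [0.1, -0.4, -0.3]
width: 0.0853
grip_force: 0.0
```

Call:
play_rows(commands=[{"x": 0,"y": 0,"z": 0,"roll": 0},{"x": 0,"y": 0,"z": 0,"roll": 0},{"x": 0,"y": 0,"z": 0,"roll": 0}])

```text
time_s: 6.83
eef_pos: [0.5974, -0.0984, 0.1769]
tool_rot: [[-0.237, 0.972, 0.001], [0.972, 0.237, -0.0], [-0.001, 0.001, -1.0]]
ft_force: [1.4, 0.9, -0.1]
width: 0.0856
grip_force: 0.0
```

Call:
play_rows(commands=[{"x": 0,"y": 0,"z": 0.035,"roll": 0},{"x": 0,"y": 0,"z": 0.07,"roll": 0},{"x": 0,"y": 0,"z": 0.1,"roll": 0},{"x": 0,"y": 0,"z": 0.127,"roll": 0},{"x": 0,"y": 0,"z": 0.127,"roll": 0}])

```text
time_s: 7.25
eef_pos: [0.5949, -0.0977, 0.0454]
tool_rot: [[-0.236, 0.972, -0.006], [0.972, 0.236, 0.002], [0.003, -0.005, -1.0]]
ft_force: [-1.1, -0.4, -0.0]
width: 0.0858
grip_force: 0.0
```

Call:
play_rows(commands=[{"x": 0,"y": 0,"z": 0,"roll": 0},{"x": 0,"y": 0,"z": 0,"roll": 0},{"x": 0,"y": 0,"z": 0,"roll": 0},{"x": 0,"y": 0,"z": 0,"roll": 0},{"x": 0,"y": 0,"z": 0,"roll": 0}], claw=1, force=20)

```text
time_s: 7.67
eef_pos: [0.598, -0.0986, 0.0513]
tool_rot: [[-0.234, 0.972, 0.003], [0.972, 0.234, -0.001], [-0.002, 0.003, -1.0]]
ft_force: [-1.1, 0.2, 10.3]
width: 0.04
grip_force: 18.9
```

Call:
play_rows(commands=[{"x": 0,"y": 0,"z": 0,"roll": 0},{"x": 0,"y": 0,"z": -0.015,"roll": 0},{"x": 0,"y": 0,"z": -0.04,"roll": 0},{"x": 0,"y": 0,"z": -0.07,"roll": 0},{"x": 0,"y": 0,"z": -0.1,"roll": 0}])

```text
time_s: 8.08
eef_pos: [0.5968, -0.0982, 0.1514]
tool_rot: [[-0.234, 0.972, 0.0], [0.972, 0.234, -0.0], [-0.0, 0.0, -1.0]]
ft_force: [0.1, 0.1, -0.3]
width: 0.0394
grip_force: 20.4
```

Call:
play_rows(commands=[{"x": -0.022,"y": -0.034,"z": 0,"roll": 0},{"x": -0.044,"y": -0.068,"z": 0,"roll": 0},{"x": -0.066,"y": -0.102,"z": 0,"roll": 0},{"x": -0.085,"y": -0.14,"z": 0,"roll": 0},{"x": -0.096,"y": -0.165,"z": 0,"roll": 0}])

```text
time_s: 8.5
eef_pos: [0.457, -0.232, 0.1504]
tool_rot: [[-0.233, 0.972, 0.001], [0.972, 0.233, -0.001], [-0.002, 0.001, -1.0]]
ft_force: [-0.1, -1.5, -0.3]
width: 0.0399
grip_force: 20.4
```

Call:
play_rows(commands=[{"x": 0,"y": 0,"z": 0.03,"roll": 0},{"x": 0,"y": 0,"z": 0.06,"roll": 0},{"x": 0,"y": 0,"z": 0.09,"roll": 0},{"x": 0,"y": 0,"z": 0.105,"roll": 0},{"x": 0,"y": 0,"z": 0.117,"roll": 0}])

```text
time_s: 8.92
eef_pos: [0.4587, -0.2301, 0.0316]
tool_rot: [[-0.234, 0.972, -0.0], [0.972, 0.234, 0.0], [0.0, -0.0, -1.0]]
ft_force: [-0.2, 0.3, -0.0]
width: 0.0395
grip_force: 20.4
```

Call:
play_rows(commands=[{"x": 0,"y": 0,"z": 0,"roll": 0},{"x": 0,"y": 0,"z": 0,"roll": 0}])

```text
time_s: 9.08
eef_pos: [0.4592, -0.2304, 0.0328]
tool_rot: [[-0.234, 0.972, 0.0], [0.972, 0.234, -0.0], [-0.0, 0.0, -1.0]]
ft_force: [-0.4, -0.3, -0.4]
width: 0.0399
grip_force: 20.7
```

Call:
play_rows(commands=[{"x": 0,"y": 0,"z": 0,"roll": 0},{"x": 0,"y": 0,"z": 0,"roll": 0},{"x": 0,"y": 0,"z": 0,"roll": 0},{"x": 0,"y": 0,"z": 0,"roll": 0},{"x": 0,"y": 0,"z": 0,"roll": 0}], claw=-1)

```text
time_s: 9.5
eef_pos: [0.4591, -0.2303, 0.0326]
tool_rot: [[-0.234, 0.972, 0.0], [0.972, 0.234, -0.0], [-0.0, 0.0, -1.0]]
ft_force: [0.5, -1.1, 0.9]
width: 0.0855
grip_force: 0.0
```

Call:
play_rows(commands=[{"x": 0,"y": 0,"z": -0.02,"roll": 0},{"x": 0,"y": 0,"z": -0.05,"roll": 0},{"x": 0,"y": 0,"z": -0.085,"roll": 0},{"x": 0,"y": 0,"z": -0.12,"roll": 0}])

```text
time_s: 9.83
eef_pos: [0.4585, -0.2299, 0.1537]
tool_rot: [[-0.234, 0.972, -0.001], [0.972, 0.234, 0.001], [0.001, -0.001, -1.0]]
ft_force: [1.3, 0.6, -0.3]
width: 0.0853
grip_force: 0.0
```

Call:
play_rows(commands=[{"x": -0.036,"y": -0.008,"z": 0,"roll": 0},{"x": -0.072,"y": -0.016,"z": 0,"roll": 0},{"x": -0.108,"y": -0.024,"z": 0,"roll": 0},{"x": -0.14,"y": -0.031,"z": 0,"roll": 0},{"x": -0.155,"y": -0.034,"z": 0,"roll": 0}])

```text
time_s: 10.25
eef_pos: [0.4619, -0.3925, 0.1522]
tool_rot: [[-0.232, 0.973, 0.0], [0.973, 0.232, -0.001], [-0.001, 0.0, -1.0]]
ft_force: [-0.5, 0.7, -0.2]
width: 0.0852
grip_force: 0.0
```

Call:
play_rows(commands=[{"x": 0,"y": 0,"z": 0,"roll": 0},{"x": 0,"y": 0,"z": 0.035,"roll": 0},{"x": 0,"y": 0,"z": 0.07,"roll": 0},{"x": 0,"y": 0,"z": 0.095,"roll": 0},{"x": 0,"y": 0,"z": 0.105,"roll": 0}])

```text
time_s: 10.67
eef_pos: [0.461, -0.3868, 0.0442]
tool_rot: [[-0.234, 0.972, -0.003], [0.972, 0.234, 0.003], [0.004, -0.002, -1.0]]
ft_force: [-0.7, 0.3, -0.2]
width: 0.0855
grip_force: 0.0
```

Call:
play_rows(commands=[{"x": 0,"y": 0,"z": 0,"roll": 0},{"x": 0,"y": 0,"z": 0,"roll": 0},{"x": 0,"y": 0,"z": 0,"roll": 0},{"x": 0,"y": 0,"z": 0,"roll": 0},{"x": 0,"y": 0,"z": 0,"roll": 0}], claw=1, force=25)

```text
time_s: 11.08
eef_pos: [0.4631, -0.3894, 0.0492]
tool_rot: [[-0.234, 0.972, 0.002], [0.972, 0.234, -0.002], [-0.002, 0.002, -1.0]]
ft_force: [1.2, 3.4, 10.3]
width: 0.0542
grip_force: 26.7
```

Call:
play_rows(commands=[{"x": 0,"y": 0,"z": 0,"roll": 0},{"x": 0,"y": 0,"z": -0.02,"roll": 0},{"x": 0,"y": 0,"z": -0.05,"roll": 0},{"x": 0,"y": 0,"z": -0.085,"roll": 0},{"x": 0,"y": 0,"z": -0.115,"roll": 0}])

```text
time_s: 11.5
eef_pos: [0.4622, -0.389, 0.1653]
tool_rot: [[-0.234, 0.972, 0.001], [0.972, 0.234, -0.001], [-0.002, 0.001, -1.0]]
ft_force: [1.0, -1.3, -1.6]
width: 0.0534
grip_force: 27.1
```

```bash
python3 -c "
from h import *
a=cam('side');b=cam('top')
A=a['img'][200:480,180:440];B=b['img'][200:340,250:500]
A=cv2.resize(A,(520,560));B=cv2.resize(B,None,fx=2.5,fy=2.5)
cv2.imwrite('pics/l1.png',cv2.resize(A,None,fx=1,fy=1)[:,:,::-1]);cv2.imwrite('pics/l2.png',B[:,:,::-1])
print(state()['width'],state()['eef_pos'])"
```

```text
0.053789434835246897 [ 0.46375734 -0.39053319  0.16813816]
```

View pics/l1.png

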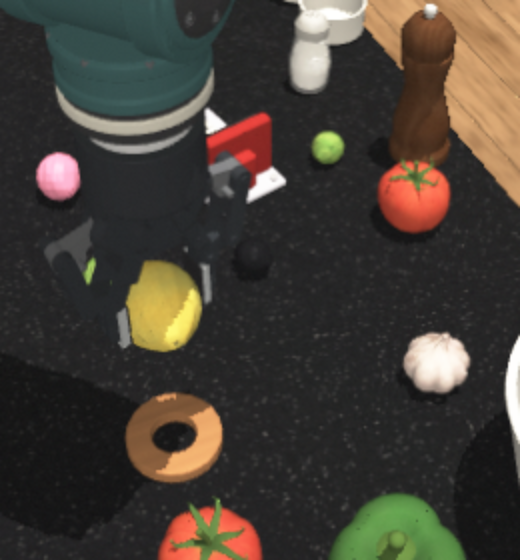

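The lemon is held cleanly between the pads at crop (163,305), and the empty ring is at crop (173,437). Next I carry it to the cradle.

Call:
play_rows(commands=[{"x": 0.025,"y": 0.02,"z": 0,"roll": 0},{"x": 0.055,"y": 0.044,"z": 0,"roll": 0},{"x": 0.085,"y": 0.068,"z": 0,"roll": 0},{"x": 0.115,"y": 0.092,"z": 0,"roll": 0},{"x": 0.145,"y": 0.116,"z": 0,"roll": 0}])

```text
time_s: 12.02
eef_pos: [0.5415, -0.2191, 0.1625]
tool_rot: [[-0.233, 0.972, 0.001], [0.972, 0.233, -0.0], [-0.001, 0.0, -1.0]]
ft_force: [1.3, 0.3, -1.2]
width: 0.0536
grip_force: 27.1
```

Call:
play_rows(commands=[{"x": 0.03,"y": 0.024,"z": 0,"roll": 0},{"x": 0.06,"y": 0.048,"z": 0,"roll": 0},{"x": 0.085,"y": 0.068,"z": 0,"roll": 0},{"x": 0.105,"y": 0.083,"z": 0,"roll": 0},{"x": 0.105,"y": 0.083,"z": 0,"roll": 0}])

```text
time_s: 12.43
eef_pos: [0.5985, -0.0953, 0.1624]
tool_rot: [[-0.238, 0.971, 0.001], [0.971, 0.238, 0.001], [0.0, 0.001, -1.0]]
ft_force: [0.2, 1.1, -0.9]
width: 0.0538
grip_force: 27.1
```

Call:
play_rows(commands=[{"x": 0,"y": 0,"z": 0.02,"roll": 0},{"x": 0,"y": 0,"z": 0.045,"roll": 0},{"x": 0,"y": 0,"z": 0.07,"roll": 0},{"x": 0,"y": 0,"z": 0.09,"roll": 0},{"x": 0,"y": 0,"z": 0.1,"roll": 0}])

```text
time_s: 12.85
eef_pos: [0.596, -0.0993, 0.0601]
tool_rot: [[-0.234, 0.972, -0.002], [0.972, 0.234, 0.001], [0.001, -0.002, -1.0]]
ft_force: [0.0, -0.3, -0.9]
width: 0.0538
grip_force: 27.1
```

Call:
play_rows(commands=[{"x": 0,"y": 0,"z": 0.004,"roll": 0},{"x": 0,"y": 0,"z": 0.007,"roll": 0},{"x": 0,"y": 0,"z": 0.009,"roll": 0},{"x": 0,"y": 0,"z": 0.009,"roll": 0},{"x": 0,"y": 0,"z": 0.009,"roll": 0}])

```text
time_s: 13.27
eef_pos: [0.5966, -0.0996, 0.0557]
tool_rot: [[-0.234, 0.972, 0.0], [0.972, 0.234, -0.001], [-0.001, -0.0, -1.0]]
ft_force: [-14.3, -0.2, 24.1]
width: 0.0536
grip_force: 27.6
```

Call:
play_rows(commands=[{"x": 0,"y": 0,"z": -0.002,"roll": 0},{"x": 0,"y": 0,"z": -0.003,"roll": 0},{"x": 0,"y": 0,"z": -0.003,"roll": 0}])

```text
time_s: 13.52
eef_pos: [0.5979, -0.0996, 0.0573]
tool_rot: [[-0.234, 0.972, 0.002], [0.972, 0.234, -0.001], [-0.001, 0.002, -1.0]]
ft_force: [0.3, -0.8, -0.4]
width: 0.0534
grip_force: 27.4
```

Call:
play_rows(commands=[{"x": 0,"y": 0,"z": 0,"roll": 0},{"x": 0,"y": 0,"z": 0,"roll": 0},{"x": 0,"y": 0,"z": 0,"roll": 0},{"x": 0,"y": 0,"z": 0,"roll": 0},{"x": 0,"y": 0,"z": 0,"roll": 0}], claw=-1)

```text
time_s: 13.93
eef_pos: [0.5972, -0.0993, 0.0562]
tool_rot: [[-0.234, 0.972, -0.0], [0.972, 0.234, 0.0], [0.0, -0.0, -1.0]]
ft_force: [0.1, -0.3, 0.0]
width: 0.0856
grip_force: 0.0
```

Call:
play_rows(commands=[{"x": 0,"y": 0,"z": -0.02,"roll": 0},{"x": 0,"y": 0,"z": -0.05,"roll": 0},{"x": 0,"y": 0,"z": -0.085,"roll": 0},{"x": 0,"y": 0,"z": -0.105,"roll": 0},{"x": 0,"y": 0,"z": -0.105,"roll": 0}])

```text
time_s: 14.35
eef_pos: [0.599, -0.0997, 0.1657]
tool_rot: [[-0.234, 0.972, 0.006], [0.972, 0.234, -0.002], [-0.003, 0.005, -1.0]]
ft_force: [0.8, 0.2, 0.6]
width: 0.0852
grip_force: 0.0
```

Call:
play_rows(commands=[{"x": -0.022,"y": -0.034,"z": 0,"roll": 0},{"x": -0.044,"y": -0.068,"z": 0,"roll": 0},{"x": -0.066,"y": -0.102,"z": 0,"roll": 0},{"x": -0.085,"y": -0.14,"z": 0,"roll": 0},{"x": -0.096,"y": -0.165,"z": 0,"roll": 0}])

```text
time_s: 14.77
eef_pos: [0.4568, -0.2326, 0.1607]
tool_rot: [[-0.233, 0.972, -0.001], [0.972, 0.233, 0.0], [0.0, -0.001, -1.0]]
ft_force: [0.6, -0.7, 0.5]
width: 0.0857
grip_force: 0.0
```

```bash
cat > d.py <<'E'
from h import *
np.set_printoptions(precision=4,suppress=True)
F={n:cam(n) for n in('side','top')};O=np.array([.598,-.0975,0]);U=np.array([-.2334,.9724,0]);V=np.array([-.9724,-.2334,0])
for k in('lemon_center','lime_center','jaw_face','fruit_rest'):
    S=place_of('side',k)[:3];T=place_of('top',k)[:3]
    for s in S:
        for t in T:
            X,e=tri([(F['side'],s['position']),(F['top'],t['position'])])
            if e<.008: print(k,X,e,round(s['score'],2),round(t['score'],2),'clamp',(X-O)@U,(X-O)@V)
A=F['side']['img'][150:480,180:440];B=F['top']['img'][220:370,175:500]
A=cv2.resize(A,None,fx=1.5,fy=1.5);B=cv2.resize(B,None,fx=1.2,fy=1.2)
g=np.zeros((495,800,3),np.uint8);g[:,:390]=A;g[:B.shape[0],392:392+B.shape[1]]=B
cv2.imwrite('pics/l3.png',g[:,:,::-1]);print(state()['time_s'])
E
python3 d.py
```

```text
lemon_center [ 0.5961 -0.1042  0.0586] 0.0013672819683769914 0.71 0.81 clamp -0.006103016887432084 0.0034178512778426616
lime_center [ 0.477  -0.1033 -0.1222] 0.0017502684767485058 0.96 0.6 clamp 0.02258552587394432 0.1189877236099617
lime_center [ 0.4508 -0.0928  0.0256] 0.0009073152535078465 0.65 0.6 clamp 0.038946525096664686 0.14203429050844604
lime_center [ 0.5834 -0.2463  0.0128] 0.003697787604791334 0.64 0.43 clamp -0.1412881433674426 0.04888591933661784
jaw_face [ 0.5777 -0.0377  0.0534] 0.004616407891313671 0.86 0.51 clamp 0.06288288369885718 0.005775432722807474
15.2667
```

View pics/l3.png

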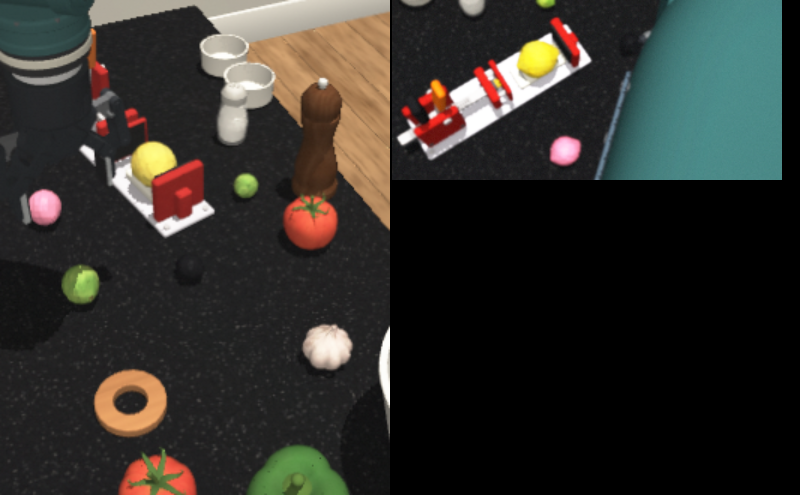

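The lemon lies in the cradle (crop (152,163)), in line with the clamp. The lime stands free on the worktop at crop (81,285), and the ring is clear at crop (131,402).

```bash
python3 -c "
from h import *
f=cam('side');print(onz(f,(180+81/1.5,150+285/1.5),.021),onz(f,(180+131/1.5,150+402/1.5),.012))
for k in('lime_center','fruit_rest'):
  for r in place_of('side',k)[:2]: print(k,r,onz(f,r['position'],.021 if k[0]=='l' else 0))
print(state()['eef_pos'])"
```

```text
[ 0.4585576  -0.23357216  0.021     ] [ 0.46178313 -0.39249618  0.012     ]
lime_center {'position': [343.0, 273.2], 'score': 0.71} [ 0.69700431 -0.15126192  0.021     ]
lime_center {'position': [230.5, 340.5], 'score': 0.62} [ 0.45282986 -0.23240098  0.021     ]
fruit_rest {'position': [266.6, 420.4], 'score': 0.97} [ 0.46136042 -0.38809624  0.        ]
[ 0.45955254 -0.23085956  0.1611998 ]
```

Call:
play_rows(commands=[{"x": 0,"y": 0,"z": 0.035,"roll": 0},{"x": 0,"y": 0,"z": 0.07,"roll": 0},{"x": 0,"y": 0,"z": 0.1,"roll": 0},{"x": 0,"y": 0,"z": 0.12,"roll": 0},{"x": 0,"y": 0,"z": 0.128,"roll": 0}])

```text
time_s: 15.83
eef_pos: [0.4582, -0.2302, 0.0307]
tool_rot: [[-0.234, 0.972, -0.003], [0.972, 0.234, 0.002], [0.003, -0.002, -1.0]]
ft_force: [-0.5, -0.7, -0.1]
width: 0.0854
grip_force: 0.0
```

Call:
play_rows(commands=[{"x": 0,"y": 0,"z": 0,"roll": 0},{"x": 0,"y": 0,"z": 0,"roll": 0},{"x": 0,"y": 0,"z": 0,"roll": 0},{"x": 0,"y": 0,"z": 0,"roll": 0},{"x": 0,"y": 0,"z": 0,"roll": 0}], claw=1, force=20)

```text
time_s: 16.25
eef_pos: [0.4599, -0.2317, 0.0348]
tool_rot: [[-0.234, 0.972, 0.002], [0.972, 0.234, -0.002], [-0.002, 0.001, -1.0]]
ft_force: [-1.8, 1.0, 9.2]
width: 0.0399
grip_force: 19.1
```

Call:
play_rows(commands=[{"x": 0,"y": 0,"z": 0,"roll": 0},{"x": 0,"y": 0,"z": -0.015,"roll": 0},{"x": 0,"y": 0,"z": -0.04,"roll": 0},{"x": 0,"y": 0,"z": -0.07,"roll": 0}])

```text
time_s: 16.58
eef_pos: [0.4587, -0.2308, 0.1042]
tool_rot: [[-0.234, 0.972, -0.001], [0.972, 0.234, 0.001], [0.001, -0.001, -1.0]]
ft_force: [0.5, -1.2, -0.3]
width: 0.0398
grip_force: 20.4
```

Call:
play_rows(commands=[{"x": -0.036,"y": -0.008,"z": 0,"roll": 0},{"x": -0.072,"y": -0.016,"z": 0,"roll": 0},{"x": -0.108,"y": -0.024,"z": 0,"roll": 0},{"x": -0.14,"y": -0.031,"z": 0,"roll": 0},{"x": -0.155,"y": -0.034,"z": 0,"roll": 0}])

```text
time_s: 17.0
eef_pos: [0.4625, -0.3939, 0.1043]
tool_rot: [[-0.232, 0.973, 0.002], [0.973, 0.232, -0.002], [-0.003, 0.001, -1.0]]
ft_force: [-1.1, 0.4, 0.2]
width: 0.0395
grip_force: 20.4
```

Call:
play_rows(commands=[{"x": 0,"y": 0,"z": 0,"roll": 0},{"x": 0,"y": 0,"z": 0.025,"roll": 0},{"x": 0,"y": 0,"z": 0.045,"roll": 0},{"x": 0,"y": 0,"z": 0.057,"roll": 0},{"x": 0,"y": 0,"z": 0.062,"roll": 0}])

```text
time_s: 17.42
eef_pos: [0.4623, -0.3891, 0.0407]
tool_rot: [[-0.234, 0.972, -0.0], [0.972, 0.234, 0.0], [0.0, -0.0, -1.0]]
ft_force: [-2.6, 6.1, 18.2]
width: 0.0398
grip_force: 21.8
```

Call:
play_rows(commands=[{"x": 0,"y": 0,"z": 0,"roll": 0},{"x": 0,"y": 0,"z": 0,"roll": 0},{"x": 0,"y": 0,"z": 0,"roll": 0}])

```text
time_s: 17.67
eef_pos: [0.4627, -0.3895, 0.0422]
tool_rot: [[-0.234, 0.972, 0.001], [0.972, 0.234, -0.0], [-0.0, 0.0, -1.0]]
ft_force: [-0.5, 1.3, 1.0]
width: 0.0401
grip_force: 20.4
```

Call:
play_rows(commands=[{"x": 0,"y": 0,"z": 0,"roll": 0},{"x": 0,"y": 0,"z": 0,"roll": 0},{"x": 0,"y": 0,"z": 0,"roll": 0},{"x": 0,"y": 0,"z": 0,"roll": 0},{"x": 0,"y": 0,"z": 0,"roll": 0}], claw=-1)

```text
time_s: 18.08
eef_pos: [0.4625, -0.3899, 0.0414]
tool_rot: [[-0.234, 0.972, 0.0], [0.972, 0.234, -0.0], [-0.0, 0.0, -1.0]]
ft_force: [-0.0, 0.1, 0.3]
width: 0.0853
grip_force: 0.0
```

Call:
play_rows(commands=[{"x": 0,"y": 0,"z": -0.02,"roll": 0},{"x": 0,"y": 0,"z": -0.055,"roll": 0},{"x": 0,"y": 0,"z": -0.095,"roll": 0},{"x": 0,"y": 0,"z": -0.135,"roll": 0},{"x": 0,"y": 0,"z": -0.175,"roll": 0}])

```text
time_s: 18.5
eef_pos: [0.4621, -0.3895, 0.2183]
tool_rot: [[-0.234, 0.972, -0.0], [0.972, 0.234, 0.0], [0.0, -0.0, -1.0]]
ft_force: [0.6, -0.4, 1.1]
width: 0.0855
grip_force: 0.0
```

Converted, -0.6 rad is -0.3.

Call:
play_rows(commands=[{"x": 0,"y": 0,"z": -0.03,"roll": -0.06},{"x": 0,"y": 0,"z": -0.03,"roll": -0.12},{"x": 0,"y": 0,"z": -0.03,"roll": -0.18},{"x": 0,"y": 0,"z": -0.03,"roll": -0.24},{"x": 0,"y": 0,"z": -0.03,"roll": -0.3}])

```text
time_s: 18.92
eef_pos: [0.4624, -0.3899, 0.2464]
tool_rot: [[-0.746, 0.666, 0.0], [0.666, 0.746, -0.0], [-0.0, -0.0, -1.0]]
ft_force: [0.4, -0.5, -0.0]
width: 0.0854
grip_force: 0.0
```

Converted, -0.6 rad is -0.3.

Call:
play_rows(commands=[{"x": 0,"y": 0,"z": 0,"roll": -0.06},{"x": 0,"y": 0,"z": 0,"roll": -0.12},{"x": 0,"y": 0,"z": 0,"roll": -0.18},{"x": 0,"y": 0,"z": 0,"roll": -0.24},{"x": 0,"y": 0,"z": 0,"roll": -0.3}])

```text
time_s: 19.33
eef_pos: [0.4624, -0.3898, 0.2462]
tool_rot: [[-0.992, 0.129, -0.0], [0.129, 0.992, 0.0], [0.0, 0.0, -1.0]]
ft_force: [-0.7, 0.6, -0.0]
width: 0.0853
grip_force: 0.0
```

Converted, -0.371 rad is -0.1855.

Call:
play_rows(commands=[{"x": 0,"y": 0,"z": 0,"roll": -0.06},{"x": 0,"y": 0,"z": 0,"roll": -0.12},{"x": 0,"y": 0,"z": 0,"roll": -0.1855},{"x": 0,"y": 0,"z": 0,"roll": -0.1855}])

```text
time_s: 19.67
eef_pos: [0.4624, -0.3899, 0.2463]
tool_rot: [[-0.971, -0.24, -0.0], [-0.24, 0.971, 0.0], [0.0, 0.0, -1.0]]
ft_force: [-0.0, -1.0, -0.5]
width: 0.0855
grip_force: 0.0
```

```bash
python3 - <<'E'
from h import *
f=cam('side'); r=place_of('side','lime_center')[:3]
for q in r: print(q,onz(f,q['position'],.03))
for n,k in (('top','lime_center'),('top','fruit_rest'),('top','handle_pad'),('top','trigger_pad'),('side','handle_pad'),('side','trigger_pad')):
    f=cam(n)
    z=.145 if 'pad' in k else .028
    X=[(np.round(q['position'],1),round(q['score'],2),onz(f,q['position'],z).round(4)) for q in place_of(n,k)[:2]];print(n,k,X)
s=state();print(s['eef_pos'],np.round(s['tool_rot'],3).tolist(),s['time_s'])
cv2.imwrite('pics/l4.png',cv2.resize(cam('side')['img'][150:480,180:440],None,fx=1.8,fy=1.8)[:,:,::-1])
E
```

```text
{'position': [208.6, 285.2], 'score': 0.76} [ 0.45160124 -0.09443632  0.03      ]
{'position': [343.5, 272.5], 'score': 0.57} [ 0.69409567 -0.15907557  0.03      ]
{'position': [265.3, 410.0], 'score': 0.56} [ 0.46056555 -0.39040177  0.03      ]
top lime_center [(array([303.2, 218.8]), 0.73, array([ 0.6956, -0.1466,  0.028 ])), (array([374. , 254.5]), 0.7, array([ 0.5806, -0.2499,  0.028 ]))]
top fruit_rest [(array([458.9, 290.9]), 0.92, array([ 0.4602, -0.3736,  0.028 ])), (array([298. , 179.2]), 0.63, array([ 0.7818, -0.1651,  0.028 ]))]
top handle_pad [(array([342.7, 193.1]), 0.67, array([ 0.6703, -0.2129,  0.145 ]))]
top trigger_pad []
side handle_pad [(array([262.4, 420.9]), 0.7, array([ 0.4332, -0.4824,  0.145 ])), (array([281.3, 277.9]), 0.67, array([ 0.5417, -0.2515,  0.145 ]))]
side trigger_pad []
[ 0.46242859 -0.38984507  0.24628152] [[-0.972, -0.234, 0.0], [-0.234, 0.972, -0.0], [0.0, -0.0, -1.0]] 20.3667
```

View pics/l4.png

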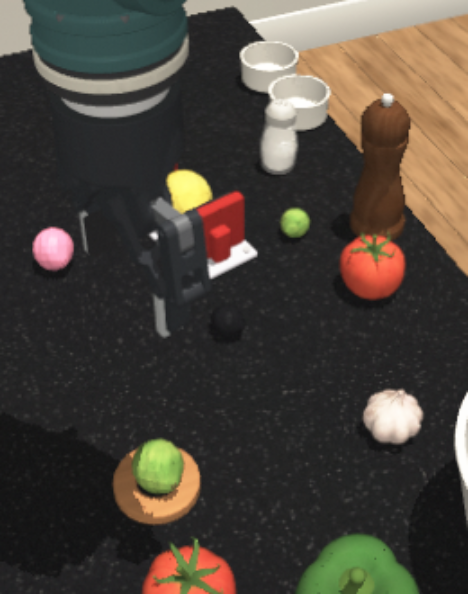

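The lime sits in the ring at crop (158,467). The lemon and bystanders look undisturbed. Next I go above the trigger.

Call:
play_rows(commands=[{"x": -0.012,"y": 0.026,"z": 0,"roll": 0},{"x": -0.028,"y": 0.0607,"z": 0,"roll": 0},{"x": -0.044,"y": 0.0954,"z": 0,"roll": 0},{"x": -0.06,"y": 0.13,"z": 0,"roll": 0},{"x": -0.076,"y": 0.1647,"z": 0,"roll": 0}])

```text
time_s: 20.83
eef_pos: [0.4977, -0.2103, 0.2463]
tool_rot: [[-0.972, -0.233, 0.0], [-0.233, 0.972, -0.0], [-0.0, -0.0, -1.0]]
ft_force: [1.4, 0.3, 0.9]
width: 0.0854
grip_force: 0.0
```

Call:
play_rows(commands=[{"x": -0.016,"y": 0.0347,"z": 0,"roll": 0},{"x": -0.032,"y": 0.0694,"z": 0,"roll": 0},{"x": -0.048,"y": 0.1041,"z": 0,"roll": 0},{"x": -0.064,"y": 0.1388,"z": 0,"roll": 0},{"x": -0.08,"y": 0.1735,"z": 0,"roll": 0}])

```text
time_s: 21.25
eef_pos: [0.535, -0.0226, 0.2465]
tool_rot: [[-0.972, -0.234, 0.0], [-0.234, 0.972, -0.0], [-0.0, -0.0, -1.0]]
ft_force: [1.6, -1.0, -0.9]
width: 0.0848
grip_force: 0.0
```

Call:
play_rows(commands=[{"x": -0.016,"y": 0.0347,"z": 0,"roll": 0},{"x": -0.032,"y": 0.068,"z": 0,"roll": 0},{"x": -0.0444,"y": 0.0951,"z": 0,"roll": 0},{"x": -0.0444,"y": 0.0951,"z": 0,"roll": 0},{"x": -0.0444,"y": 0.0951,"z": 0,"roll": 0}])

```text
time_s: 21.67
eef_pos: [0.5559, 0.0796, 0.2461]
tool_rot: [[-0.972, -0.236, -0.0], [-0.236, 0.972, -0.0], [0.0, -0.0, -1.0]]
ft_force: [0.7, -0.2, 0.3]
width: 0.0849
grip_force: 0.0
```

```bash
cat > e.py <<'E'
import sys
from h import *
n=sys.argv[1]
f=cam('top');g=cam('side')
np.save('pics/%s_t.npy'%n,f['img']);np.save('pics/%s_s.npy'%n,g['img'])
a=cv2.resize(f['img'][220:360,175:350],None,fx=2.8,fy=2.8,interpolation=cv2.INTER_CUBIC)
b=cv2.resize(g['img'][120:310,195:325],None,fx=2.3,fy=2.3,interpolation=cv2.INTER_CUBIC)
o=np.zeros((440,800,3),np.uint8);o[:a.shape[0],:a.shape[1]]=a;o[:b.shape[0],495:495+b.shape[1]]=b
cv2.imwrite('pics/%s.png'%n,o[:,:,::-1])
s=state();print(s['eef_pos'],s['width'],s['time_s'])
E
python3 e.py m1
```

```text
[0.55578751 0.07784826 0.24624104] 0.08549502381417663 21.7667
```

View pics/m1.png

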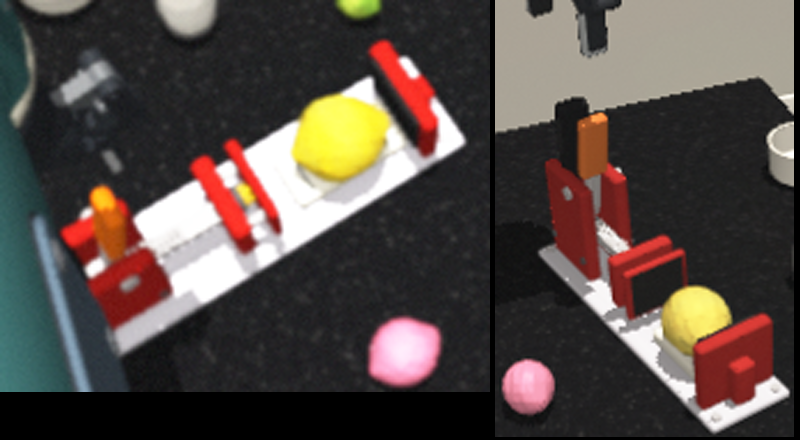

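The top view shows the lemon lengthwise at crop (340,137), the moving jaw at crop (235,200), and the trigger standing free. I descend onto it now.

Call:
play_rows(commands=[{"x": 0,"y": 0,"z": 0.025,"roll": 0},{"x": 0,"y": 0,"z": 0.05,"roll": 0},{"x": 0,"y": 0,"z": 0.07,"roll": 0},{"x": 0,"y": 0,"z": 0.085,"roll": 0},{"x": 0,"y": 0,"z": 0.095,"roll": 0}])

```text
time_s: 22.18
eef_pos: [0.5552, 0.077, 0.1499]
tool_rot: [[-0.973, -0.232, -0.002], [-0.232, 0.973, -0.0], [0.002, 0.0, -1.0]]
ft_force: [-0.5, -0.5, -0.2]
width: 0.0856
grip_force: 0.0
```

Call:
play_rows(commands=[{"x": 0,"y": 0,"z": 0,"roll": 0},{"x": 0,"y": 0,"z": 0,"roll": 0},{"x": 0,"y": 0,"z": 0,"roll": 0}])

```text
time_s: 22.43
eef_pos: [0.5564, 0.0779, 0.1523]
tool_rot: [[-0.972, -0.233, 0.001], [-0.233, 0.972, -0.0], [-0.001, -0.0, -1.0]]
ft_force: [0.7, -1.0, -0.6]
width: 0.085
grip_force: 0.0
```

Call:
play_rows(commands=[{"x": 0,"y": 0,"z": 0,"roll": 0},{"x": 0,"y": 0,"z": 0,"roll": 0},{"x": 0,"y": 0,"z": 0,"roll": 0},{"x": 0,"y": 0,"z": 0,"roll": 0},{"x": 0,"y": 0,"z": 0,"roll": 0}], claw=-0.4, force=20)

```text
time_s: 22.85
eef_pos: [0.5563, 0.0781, 0.1517]
tool_rot: [[-0.972, -0.234, 0.001], [-0.234, 0.972, -0.0], [-0.001, -0.001, -1.0]]
ft_force: [1.3, -3.6, 3.4]
width: 0.0596
grip_force: 2.4
```

Call:
play_rows(commands=[{"x": 0,"y": 0,"z": 0,"roll": 0},{"x": 0,"y": 0,"z": 0,"roll": 0},{"x": 0,"y": 0,"z": 0,"roll": 0},{"x": 0,"y": 0,"z": 0,"roll": 0},{"x": 0,"y": 0,"z": 0,"roll": 0}], claw=0.1)

```text
time_s: 23.27
eef_pos: [0.5563, 0.0777, 0.1518]
tool_rot: [[-0.972, -0.234, 0.001], [-0.234, 0.972, -0.002], [-0.001, -0.002, -1.0]]
ft_force: [2.5, -7.7, 7.6]
width: 0.0386
grip_force: 4.5
```

```bash
python3 e.py m2
```

```text
[0.55632396 0.07768879 0.15176996] 0.0386988029067939 23.3667
```

View pics/m2.png

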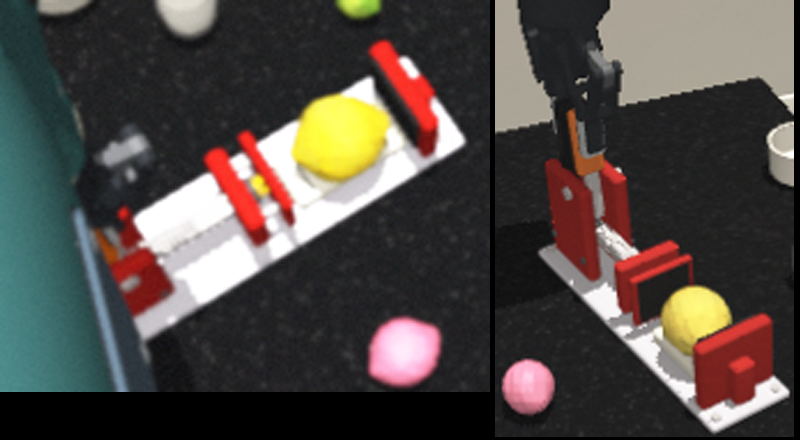

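The jaw advanced from crop x≈220 to 235 and only the trigger was touched. From here I track the red plates numerically from the top view.

```bash
cat > t.py <<'E'
import sys
from h import *
f=cam('top')
O=np.array([.598,-.0975]);U=np.array([-.2334,.9724]);V=np.array([-.9724,-.2334])
def meas(img):
    hsv=cv2.cvtColor(cv2.resize(img,None,fx=4,fy=4,interpolation=cv2.INTER_LINEAR),cv2.COLOR_RGB2HSV)
    m=(cv2.inRange(hsv,(0,150,60),(6,255,255))|cv2.inRange(hsv,(174,150,60),(180,255,255)))
    k,l,st,ce=cv2.connectedComponentsWithStats(m);out=[]
    for i in range(1,k):
        if st[i,4]<300: continue
        X=onz(f,(ce[i]-1.5)/4,.06)[:2]-O
        if abs(X@V)<.03 and -.08<X@U<.12: out.append((round(X@U*1000,1),round(X@V*1000,1),int(st[i,4])))
    return sorted(out)
for a in sys.argv[1:]: print(a,meas(np.load('pics/%s_t.npy'%a)))
print('now',meas(f['img']))
y=cv2.inRange(cv2.cvtColor(f['img'],cv2.COLOR_RGB2HSV),(22,120,80),(32,255,255));k,l,st,ce=cv2.connectedComponentsWithStats(y)
for i in range(1,k):
    if st[i,4]>100:
        X=onz(f,ce[i],.05)[:2]-O
        if abs(X@V)<.03: print('lemon',X@U*1000,X@V*1000,st[i,4])
s=state();print(s['width'],s['time_s'])
E
python3 t.py m1 m2
```

```text
m1 [(np.float64(-54.0), np.float64(2.6), 5466), (np.float64(64.3), np.float64(-2.8), 2184), (np.float64(87.0), np.float64(-0.0), 4224)]
m2 [(np.float64(-54.0), np.float64(2.6), 5480), (np.float64(53.9), np.float64(-2.1), 2333), (np.float64(76.9), np.float64(0.2), 4302)]
now [(np.float64(-54.0), np.float64(2.5), 5483), (np.float64(53.9), np.float64(-2.0), 2324), (np.float64(76.9), np.float64(0.3), 4293)]
lemon -0.5344797436515322 1.5719840794682092 803
0.038531508557200056 23.4167
```

Call:
play_rows(commands=[{"x": 0,"y": 0,"z": 0,"roll": 0},{"x": 0,"y": 0,"z": 0,"roll": 0},{"x": 0,"y": 0,"z": 0,"roll": 0},{"x": 0,"y": 0,"z": 0,"roll": 0}], claw=0.31)

```text
time_s: 23.75
eef_pos: [0.5563, 0.0782, 0.1521]
tool_rot: [[-0.972, -0.234, 0.002], [-0.234, 0.972, -0.0], [-0.001, -0.001, -1.0]]
ft_force: [-0.5, -2.5, 11.9]
width: 0.0331
grip_force: 21.8
```

Call:
play_rows(commands=[{"x": 0,"y": 0,"z": 0,"roll": 0},{"x": 0,"y": 0,"z": 0,"roll": 0},{"x": 0,"y": 0,"z": 0,"roll": 0},{"x": 0,"y": 0,"z": 0,"roll": 0},{"x": 0,"y": 0,"z": 0,"roll": 0}], claw=-0.85)

```text
time_s: 24.17
eef_pos: [0.5556, 0.0786, 0.1511]
tool_rot: [[-0.972, -0.234, -0.001], [-0.234, 0.972, 0.0], [0.001, 0.001, -1.0]]
ft_force: [0.4, 0.7, -0.6]
width: 0.0791
grip_force: 0.0
```

Call:
play_rows(commands=[{"x": 0,"y": 0,"z": 0,"roll": 0},{"x": 0,"y": 0,"z": 0,"roll": 0},{"x": 0,"y": 0,"z": 0,"roll": 0},{"x": 0,"y": 0,"z": 0,"roll": 0},{"x": 0,"y": 0,"z": 0,"roll": 0}])

```text
time_s: 24.58
eef_pos: [0.5559, 0.0784, 0.1513]
tool_rot: [[-0.972, -0.234, -0.0], [-0.234, 0.972, 0.0], [-0.0, 0.0, -1.0]]
ft_force: [-0.4, 0.0, -0.8]
width: 0.0789
grip_force: 0.0
```

```bash
python3 t.py
```

```text
now [(np.float64(-54.0), np.float64(2.5), 5475), (np.float64(47.7), np.float64(-2.1), 2305), (np.float64(70.4), np.float64(0.3), 4343)]
lemon -0.5344797436515322 1.5719840794682092 803
0.07885092251592256 24.6333
```

Call:
play_rows(commands=[{"x": 0,"y": 0,"z": 0,"roll": 0},{"x": 0,"y": 0,"z": 0,"roll": 0},{"x": 0,"y": 0,"z": 0,"roll": 0},{"x": 0,"y": 0,"z": 0,"roll": 0},{"x": 0,"y": 0,"z": 0,"roll": 0}], claw=-0.2)

```text
time_s: 25.05
eef_pos: [0.5562, 0.0781, 0.1515]
tool_rot: [[-0.972, -0.234, 0.001], [-0.234, 0.972, -0.0], [-0.001, -0.001, -1.0]]
ft_force: [2.4, -4.3, 3.6]
width: 0.0513
grip_force: 2.2
```

Call:
play_rows(commands=[{"x": 0,"y": 0,"z": 0,"roll": 0},{"x": 0,"y": 0,"z": 0,"roll": 0},{"x": 0,"y": 0,"z": 0,"roll": 0},{"x": 0,"y": 0,"z": 0,"roll": 0}], claw=0.1)

```text
time_s: 25.38
eef_pos: [0.5564, 0.0776, 0.1518]
tool_rot: [[-0.972, -0.234, 0.001], [-0.234, 0.972, -0.002], [-0.001, -0.002, -1.0]]
ft_force: [2.4, -9.3, 7.2]
width: 0.0387
grip_force: 4.7
```

```bash
python3 t.py
```

```text
now [(np.float64(-54.0), np.float64(2.5), 5472), (np.float64(38.1), np.float64(-1.2), 2478), (np.float64(60.9), np.float64(0.4), 4355)]
lemon -0.6158404896255255 1.5665903846571483 801
0.03839050153170941 25.4333
```

Call:
play_rows(commands=[{"x": 0,"y": 0,"z": 0,"roll": 0},{"x": 0,"y": 0,"z": 0,"roll": 0},{"x": 0,"y": 0,"z": 0,"roll": 0},{"x": 0,"y": 0,"z": 0,"roll": 0}], claw=0.31)

```text
time_s: 25.77
eef_pos: [0.5563, 0.0783, 0.1521]
tool_rot: [[-0.972, -0.234, 0.002], [-0.234, 0.972, -0.0], [-0.002, -0.001, -1.0]]
ft_force: [-0.4, -3.0, 12.4]
width: 0.0332
grip_force: 21.2
```

```bash
python3 t.py
```

```text
now [(np.float64(-54.0), np.float64(2.5), 5481), (np.float64(34.6), np.float64(-1.4), 2528), (np.float64(57.3), np.float64(0.5), 4385)]
lemon -4.686348247067272 1.932261930610855 814
0.03294712857918314 25.8167
```

Call:
play_rows(commands=[{"x": 0,"y": 0,"z": 0,"roll": 0},{"x": 0,"y": 0,"z": 0,"roll": 0},{"x": 0,"y": 0,"z": 0,"roll": 0},{"x": 0,"y": 0,"z": 0,"roll": 0},{"x": 0,"y": 0,"z": 0,"roll": 0}], claw=-0.85)

```text
time_s: 26.23
eef_pos: [0.5557, 0.0785, 0.1511]
tool_rot: [[-0.972, -0.234, -0.001], [-0.234, 0.972, 0.0], [0.0, 0.0, -1.0]]
ft_force: [0.0, 0.9, -0.0]
width: 0.0788
grip_force: 0.0
```

Call:
play_rows(commands=[{"x": 0,"y": 0,"z": 0,"roll": 0},{"x": 0,"y": 0,"z": 0,"roll": 0},{"x": 0,"y": 0,"z": 0,"roll": 0},{"x": 0,"y": 0,"z": 0,"roll": 0},{"x": 0,"y": 0,"z": 0,"roll": 0}])

```text
time_s: 26.65
eef_pos: [0.5559, 0.0783, 0.1513]
tool_rot: [[-0.972, -0.234, -0.0], [-0.234, 0.972, 0.0], [0.0, 0.0, -1.0]]
ft_force: [-0.1, -0.2, -0.6]
width: 0.0794
grip_force: 0.0
```

Call:
play_rows(commands=[{"x": 0,"y": 0,"z": 0,"roll": 0},{"x": 0,"y": 0,"z": 0,"roll": 0},{"x": 0,"y": 0,"z": 0,"roll": 0},{"x": 0,"y": 0,"z": 0,"roll": 0},{"x": 0,"y": 0,"z": 0,"roll": 0}], claw=-0.25)

```text
time_s: 27.07
eef_pos: [0.5562, 0.078, 0.1515]
tool_rot: [[-0.972, -0.234, 0.001], [-0.234, 0.972, -0.001], [-0.001, -0.001, -1.0]]
ft_force: [1.1, -1.8, 2.3]
width: 0.0534
grip_force: 1.4
```

```bash
python3 t.py
```

```text
now [(np.float64(-54.0), np.float64(2.6), 5484), (np.float64(30.6), np.float64(-0.8), 2526), (np.float64(51.9), np.float64(0.6), 4453)]
lemon -8.67699425526673 2.310408747232049 822
0.05356831092779579 27.1167
```

Call:
play_rows(commands=[{"x": 0,"y": 0,"z": 0,"roll": 0},{"x": 0,"y": 0,"z": 0,"roll": 0},{"x": 0,"y": 0,"z": 0,"roll": 0},{"x": 0,"y": 0,"z": 0,"roll": 0},{"x": 0,"y": 0,"z": 0,"roll": 0}], claw=-0.13)

```text
time_s: 27.53
eef_pos: [0.5562, 0.0779, 0.1516]
tool_rot: [[-0.972, -0.234, 0.001], [-0.234, 0.972, -0.001], [-0.001, -0.001, -1.0]]
ft_force: [2.3, -5.9, 2.9]
width: 0.0485
grip_force: 3.3
```

```bash
python3 t.py
```

```text
now [(np.float64(-54.0), np.float64(2.5), 5480), (np.float64(30.4), np.float64(-0.8), 2533), (np.float64(50.3), np.float64(0.7), 4479)]
lemon -9.06729643214903 2.3027567355276877 820
0.048484761853014514 27.5833
```

Call:
play_rows(commands=[{"x": 0,"y": 0,"z": 0,"roll": 0},{"x": 0,"y": 0,"z": 0,"roll": 0},{"x": 0,"y": 0,"z": 0,"roll": 0},{"x": 0,"y": 0,"z": 0,"roll": 0},{"x": 0,"y": 0,"z": 0,"roll": 0}], claw=-0.05)

```text
time_s: 28.0
eef_pos: [0.5563, 0.0776, 0.1516]
tool_rot: [[-0.972, -0.233, 0.001], [-0.233, 0.972, -0.002], [-0.001, -0.002, -1.0]]
ft_force: [1.5, -8.9, 5.7]
width: 0.045
grip_force: 4.4
```

Call:
play_rows(commands=[{"x": 0,"y": 0,"z": 0,"roll": 0},{"x": 0,"y": 0,"z": 0,"roll": 0},{"x": 0,"y": 0,"z": 0,"roll": 0},{"x": 0,"y": 0,"z": 0,"roll": 0},{"x": 0,"y": 0,"z": 0,"roll": 0}])

```text
time_s: 28.42
eef_pos: [0.5563, 0.0776, 0.1517]
tool_rot: [[-0.972, -0.233, 0.001], [-0.233, 0.972, -0.002], [-0.001, -0.002, -1.0]]
ft_force: [2.0, -9.0, 5.3]
width: 0.0446
grip_force: 4.4
```

```bash
python3 t.py; python3 e.py fin; python3 -c "
import cv2;a=cv2.imread('pics/fin.png')
import numpy as np
g=np.load('pics/fin_s.npy')[:,:,::-1][150:480,180:440]
o=np.zeros((594,800,3),np.uint8);o[:330,:260]=g;o[:,300:]=cv2.resize(a,(0,0),fx=1,fy=1)[:440,:500].__class__((594,500,3),dtype=np.uint8)*0;o[:440,300:790]=a[:440,:490];cv2.imwrite('pics/fin2.png',o)"
```

```text
now [(np.float64(-54.0), np.float64(2.6), 5478), (np.float64(30.3), np.float64(-0.8), 2539), (np.float64(49.4), np.float64(0.6), 4495)]
lemon -9.096854264714404 2.323590227736404 821
0.044928631137413896 28.4667
[0.55634697 0.07757414 0.15165661] 0.04523931534241507 28.5667
```

View pics/fin2.png

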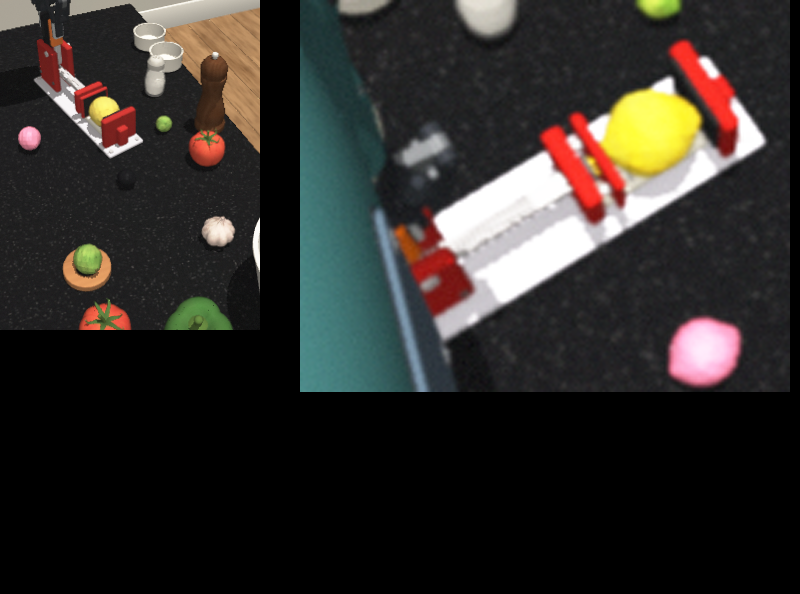

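The lemon is held between both jaws (crop (650,130)). The plate gap has shrunk by about 3.7 mm, the fingers are on the trigger, and the lime is on the ring at (88,260). I hand in now.

```bash
python3 -c "
from workcell import *
print(close_job())"
```

```text
the job is handed in; nothing more can be done
None
```

I swapped the fruit and handed the job in at about 28.6 s: the lime sits on the wooden rest and the lemon is gripped lengthwise, the pad pressed in about 3.7 mm by camera estimate, with the fingers still squeezing the trigger; I got no pass or fail result back.

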